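# Tip an enclosure into a screwdriving jig and clamp it

### The arm

A 6-joint arm with a two-finger parallel gripper is mounted at the origin on the work surface. World frame = base frame: x ahead of the robot, y to its left, z up, the work surface at z = 0. Lengths are in m, angles in rad, forces in N, time in s.
With the tool pointing down it reaches from about 0.375 to 0.975 m from the base axis. Payload 3.8 kg.
Tool frame: the origin (TCP) lies midway between the tips of the shut fingers; the grasp point (between the pads) lies 19 mm behind it; x points along the fingers, y is the direction in which the jaws open and shut, and the axes are right-handed (so a half turn about x gives the same grasp; the last joint's range is limited). The gripper opens to 88 mm and grips with 3 to 60 N. Pads are 18 mm wide; open, the fingers measure 123 mm over their backs; the gripper's body (75 mm by 187 mm) begins 45 mm behind the grasp point.
Start: joints at [1.064, 0.264, 1.604, -0, 1.274, -0.037], TCP at [0.306, 0.602, 0.239] pointing down, gripper open.
Joint ranges: [-2.63, 2.63], [-0.94, 2.18], [0.31, 2.57], [-1.31, 4.45], [0, 2.66], [-2.55, 2.55]. Speed limits (rad/s): [2.57, 2.57, 3.14, 3.14, 3.14, 3.14].

### API

Orientations are given as a rotation vector (axis times angle).
In Python, from cell import manip, inverse_kinematics, cams, order gives the robot as it stands. Calls block until the motion is done:
- manip.move_pose(position, orientation): joint-space move of the TCP to a pose.
- manip.move_linear(position, rate=0.15, rot=None): straight line of the TCP; rot=None keeps the orientation; rate is the mean speed in m/s.
- manip.set_joints(angles): joint-space move.
- manip.set_gripper(opening, force=None): finger opening in m; force is the grip in N (None keeps the last); returns when the fingers have stopped.
- manip.dwell(seconds).
- inverse_kinematics(position, orientation): joint angles nearest the present ones, or None.
- manip.state(): the state.
- cams.capture(name): name is "scene" or "side" or "wrist"; returns a dict with "image" (480x640x3 uint8, blue, green, red), "z_map" (480x640 float32, m along the optical axis (not along the pixel's ray), 0 where there is no reading), "intrinsics" (3x3 intrinsics, pixels), "position" and "orientation" of the camera in the world; the wrist camera has in their place "T_tool_cam" (4x4, takes a point from camera to tool coordinates, whose origin is the TCP and whose axes are the tool frame's). Camera axes: x right, y down, z forward; pixel columns grow to the right and rows downward; lengths in m; the calibration is good to about 2 mm. A picture is of the moment at which its call begins: read the wrist's pose just before it.
A pose or a line that the arm cannot do raises manip.IKError and nothing moves.
- order.close_job(): hands the job in, once; it reports no verdict.
The state is a dict: "clock": time; "joint_pos": joint angles; "joint_velocities": joint speeds; "tau": joint torques, N m; "tool_pos": TCP position; "tcp_rot": TCP orientation; "contact_force": force on the tool from outside, world axes, zero at the start; "moment": the same for the moment, N m; "gripper_width": finger opening in m.
Only numpy, scipy, OpenCV 4.12 (cv2) and the standard library are available. Lean on these libraries where they do the work, as an engineer would, in place of code of your own. Each camera call takes 0.05 s, during which the arm holds its last target. There are 200 camera calls.

### The job

Load the big electrical enclosure into the screwdriving jig: slide it up to the open edge of the jig's bed and tip it over that edge so that it lies on its back on the bed, lid up. Slide it gently, without forcing it, fully home against both the back fence and the side guide, then press the toggle clamp's handle all the way down so that its rubber pad holds the lid. Leave the other things on the bench where they are.

Things in the scene. Friction and masses are not known exactly. Their poses are not given: they have to be found in the camera images.
- enclosure: Workpiece: big light-grey electrical enclosure standing on end; 96 deep (x), 128 wide (y), 160 mm tall (z), 0.55-0.95 kg, too wide to grip. Origin: middle of the end it stands on. Its -x face is the lid (4 screws), turned away from the jig; +x face: its flat back, turned to the jig. Smooth: it slides at 1 to 3.5 N on the bench (pushed at up to about 130 mm high it slides until its foot meets a stop) and on the bed.
- enclosure_end (a point): Middle of the enclosure's other end (z = 160 mm on the enclosure), which comes against the back fence; same axes as the enclosure.
- jig: Screwdriving jig, bolted down. Origin: at bench level, middle of the bed's open edge; x runs from that edge to the back fence, y is left of x (towards the robot). Steel bed 14 mm thick; its edge (x = 0) is the stop for tipping; it spans x 0 to 270, y -120 to +130 mm. The enclosure home lies from 160 mm before the back fence to the fence, y -64 to +64, z 14 to 110 mm. A 46 mm wide clamp riser stands at x 193 to 259 mm.
- seat_switch (a joint): Spring plunger (7 mm diameter, under 1 N) of the seat switch in the back fence, at jig y = 38, z = 31 mm: 0 m: 4 mm proud of the fence, 0.004 m: flush, the part against the fence. The fence is a dark steel bar across the bed, y -59 to +66 mm, top 48 mm above the bench. It is adjustable: its face is set somewhere from jig x = 152 to 186 mm, unmeasured: find it by touch.
- guide_face (a point): On the face of the jig's side guide, a bar along the bed at jig y = -64 mm (this point: x = 105, z = 31 mm), spanning x 40 to 170 mm, top 48 mm above the bench; the +y side of the bed is open; jig axes.
- clamp_handle (a joint): Handle of the toggle clamp, turning about a pin along jig y. 0 rad: raised 50 degrees above level, pointing to jig +x (away from the bed); grows as it is pressed down, to 0.785 rad (5 degrees above level), fully closed. Round black grip, 17 mm diameter, 40 to 112 mm from the pin. Takes 4 to 15 N at the grip; stays where it is left.
- handle_pin (a point): The handle's pin, at x = 240, y = 0, z = 120 mm in the jig; jig axes.
- handle_grip (a point): Point on the centre line of the handle's black grip, 85 mm from its pin.
- clamp_pad: Rubber pad (18 mm diameter, 9 mm high) under the clamp arm's end; origin in the middle of its top. The arm stands up behind the fence at the start and swings onto the lid as the handle goes down (1.78 times its angle). Closed, the pad bears on the lid at jig x = 130, y = 0 mm, sprung by 1.5 mm (about 3 N).
- cable_gland: Bystander: black cable gland, 32 mm wide, 43 mm high, standing by the clamp on the robot's side; origin under its centre.
- torque_driver: Bystander: torque screwdriver, 186 mm long, 32 mm thick, lying along the far side of the jig; origin under its middle, x to its blade.
- small_enclosure: Bystander: small enclosure, 82 x 82 x 46 mm, beyond the big one; origin under its centre.
- threadlocker: Bystander: small bottle, 34 mm diameter, 85 mm high; origin under its centre.
- screw_tray: Bystander: aluminium tray of screws, 110 x 75 x 24 mm; origin under its centre.
- spare_lid: Bystander: flat lid, 128 x 160 x 10 mm, lying on the bench at the right; origin under its centre.
Not all that is in view belongs to the job. What is shaped like the enclosure but blue, pink or red is not meant.

How it is judged:
On the way, in this order (a step that is already met when the one before it is completed fails the run):
1. the enclosure lies flat on its back on the bed, lid up (angle between enclosure's own x axis and vertical above 3.08 rad and height (world z) of enclosure between 0.058 and 0.066 m and x of enclosure in the frame of jig above -0.06 m), for 0.3 s.
2. the enclosure is home against the back fence and the side guide (all of step 1 and value of joint seat_switch above 0.002 m and x of enclosure_end in the frame of jig above 0.147 m and y of each of enclosure_end, enclosure in the frame of jig below 0.0025 m), for 0.2 s.
3. the clamp handle is fully down and the pad bears on the lid (value of joint clamp_handle above 0.74 rad and contact force between clamp_pad and enclosure above 1 N), for 0.2 s.
At the end, for the whole second after the job is handed in: The enclosure lies at rest on its back on the bed (within 3.5 degrees), within 2 mm of the back fence (seat switch in over 2 mm) and within 2.5 mm of the side guide at both ends; the clamp handle is within 0.045 rad of fully down and the pad presses on the lid with over 1 N (all of step 2 and all of step 3 and linear speed of enclosure below 0.01 m/s); the robot touches nothing.
It fails at once if a bystander is pushed more than 20 mm from its place (distance of any of cable_gland, torque_driver, small_enclosure, threadlocker, screw_tray, spare_lid from where it was at the start of the episode above 0.02 m).
It fails at once if the enclosure is pushed with more than 30 N (contact force between any of the arm, the fingers and enclosure above 30 N).
It also fails if it takes over 67 s, if anything falls off the work surface, if the arm or the gripper's body presses on something with over 40 N, if the wrist force passes 120 N, or if a joint passes its speed limit or range.

## Working session

There is one attempt and no reset: what is moved stays moved. The work goes in short steps, each a Python script; the robot and the scene stay as the last script left them, time stands still between calls to the robot, and variables do not carry over. Pictures are saved under pics/ and viewed, about 8 in all and at most 12, crops included, and the job is handed in when it is done.

```bash
ls; mkdir -p pics; cat > h.py <<'E'
import numpy as np, cv2
from cell import manip, inverse_kinematics, cams, order
from scipy.spatial.transform import Rotation as R
def cap(n):
    s=manip.state(); c=cams.capture(n)
    if 'position' in c:
        p=np.array(c['position']); o=np.array(c['orientation'])
        M=o if o.shape==(3,3) else R.from_rotvec(o).as_matrix() if o.size==3 else R.from_quat(o).as_matrix()
    else:
        T=np.array(c['T_tool_cam']); Rt=R.from_rotvec(s['tcp_rot']).as_matrix()
        M=Rt@T[:3,:3]; p=np.array(s['tool_pos'])+Rt@T[:3,3]
    c['M']=M;c['p']=p
    return c
def cloud(c):
    K=c['intrinsics'];z=c['z_map'];v,u=np.mgrid[:480,:640]
    P=np.stack([(u-K[0][2])/K[0][0]*z,(v-K[1][2])/K[1][1]*z,z],-1)
    W=P@c['M'].T+c['p']; W[z==0]=np.nan
    return W
E
python3 - <<'E'
from h import *
s=manip.state();print(s)
for n in ['scene','side']:
    c=cap(n);print(n,c['p'],c['orientation'],c['M'][:,2]);cv2.imwrite(f'pics/{n}0.png',c['image']);np.savez(f'{n}0.npz',W=cloud(c),I=c['image'],M=c['M'],p=c['p'],K=c['intrinsics'])
E
```

```text
pics
{'clock': 0.0, 'joint_pos': array([ 1.06410822e+00,  2.64744396e-01,  1.60536041e+00,  3.43488254e-05,
        1.27372361e+00, -3.68789643e-02]), 'joint_velocities': array([-3.28486447e-04, -1.88625698e-03, -1.96263516e-03,  1.16160871e-03,
       -7.18672265e-04, -1.51443892e-05]), 'tau': array([ 1.08133154e-03, -5.02094007e+01, -3.56887329e+01,  7.30008585e-02,
        2.90820416e-02, -1.69987698e-04]), 'tool_pos': array([0.30521522, 0.60125206, 0.23740126]), 'tcp_rot': array([ 0.36671411,  1.53985769, -0.3701091 ]), 'contact_force': array([-0.13126378, -0.78471683, -0.1717414 ]), 'moment': array([ 0.00881779, -0.0025351 , -0.02398218]), 'gripper_width': 0.08845614592828835}
scene [1.22400066 0.72220226 1.33721562] [-0.97326951 -2.5512915   0.97282866] [-0.43369669 -0.50134816 -0.74870368]
side [-0.10379372 -0.97089608  1.12426514] [-2.20082194  0.73398304 -0.31151158] [ 0.43732668  0.60419225 -0.66610592]
```

View pics/scene0.png

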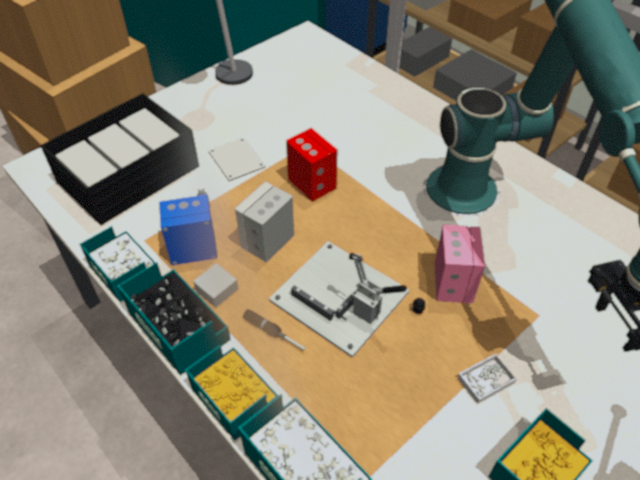

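View pics/side0.png

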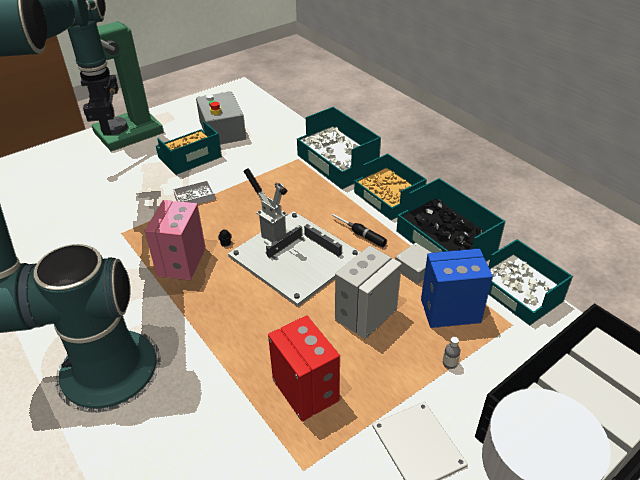

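Scene view: the grey enclosure is at about (266,222), the jig bed spans roughly (270–408, 242–352), and the gland is at (418,305). In the side view the enclosure is at (368,290) and the bed at (297,258). Next I'll measure them.

```bash
cat > m.py <<'E'
from h import *
for n in ['scene','side']:
    d=np.load(n+'0.npz');W=d['W'];I=d['I'].astype(int);hsv=cv2.cvtColor(d['I'],cv2.COLOR_BGR2HSV)
    grey=(hsv[...,1]<45)
    z=W[...,2]
    mat=(W[...,0]>.2)&(W[...,0]<1.0)&(abs(W[...,1])<.6)
    print(n,'mat z med',np.nanmedian(z[(hsv[...,1]>90)&(abs(z)<.02)&mat]))
    for name,m in [('bed',grey&(hsv[...,2]>150)&(abs(z-.014)<.008)),('enc',grey&(z>.153)&(z<.17))]:
        m=m&mat; m=cv2.morphologyEx(m.astype(np.uint8),cv2.MORPH_OPEN,np.ones((3,3)))
        k,l,st,ce=cv2.connectedComponentsWithStats(m)
        for i in range(1,k):
            if st[i,4]<150: continue
            P=W[l==i]; 
            r=cv2.minAreaRect((P[:,:2]*1000).astype(np.float32))
            print(name,st[i],ce[i].round(),'z',np.median(P[:,2]).round(4),'rect',np.round(r[0],1),np.round(r[1],1),round(r[2],2),'box',cv2.boxPoints(r).round().tolist())
E
python3 m.py
```

```text
scene mat z med 0.0016469861681118747
bed [217 143  43  36 801] [239. 160.] z 0.0115 rect [ 428.7 -544.1] [126.9 133.1] 80.4 box [[353.0, -596.0], [484.0, -618.0], [505.0, -493.0], [374.0, -470.0]]
bed [ 270  242  136  113 5287] [332. 298.] z 0.0149 rect [548.9  44.9] [254.2 274.4] 9.27 box [[401.0, 160.0], [446.0, -111.0], [696.0, -70.0], [652.0, 201.0]]
bed [364 264  33  23 329] [378. 277.] z 0.0148 rect [437.9  72.3] [ 41.3 106.3] 7.72 box [[410.0, 122.0], [425.0, 17.0], [465.0, 22.0], [451.0, 128.0]]
enc [ 236  183   56   42 1298] [264. 203.] z 0.1606 rect [ 568.2 -230.1] [135.8 101.3] 12.0 box [[491.0, -195.0], [512.0, -294.0], [645.0, -266.0], [624.0, -166.0]]
side mat z med -0.0007109469934457602
bed [ 235  214  120   89 4291] [295. 262.] z 0.0125 rect [552.9  44.6] [255.8 276.8] 9.8 box [[403.0, 159.0], [450.0, -114.0], [702.0, -70.0], [655.0, 203.0]]
bed [ 376  406   72   66 2080] [411. 437.] z 0.0089 rect [ 432.6 -548.8] [123.9 126.5] 77.78 box [[358.0, -596.0], [481.0, -623.0], [507.0, -502.0], [384.0, -475.0]]
enc [ 336  246   66   48 1677] [368. 269.] z 0.1584 rect [ 569.7 -232.1] [132.6  99.4] 12.3 box [[494.0, -198.0], [516.0, -295.0], [645.0, -267.0], [624.0, -169.0]]
```

```bash
cat >> h.py <<'E'
a=np.radians(9.53); ex=np.array([-np.sin(a),np.cos(a),0]); ey=np.array([-np.cos(a),-np.sin(a),0]); ez=np.array([0,0,1.])
O=np.array([.5509,.04475,0])-.135*ex-.005*ey
def J(x,y,z): return O+ex*x/1e3+ey*y/1e3+ez*z/1e3      # jig mm -> world
def toJ(P): d=np.asarray(P)-O; return np.stack([d@ex,d@ey,d@ez],-1)*1e3
def rot(yaw_axis):  # tool down, jaw axis given
    x=-ez; y=yaw_axis; return R.from_matrix(np.stack([x,y,np.cross(x,y)],1)).as_rotvec()
E
python3 - <<'E'
from h import *
print('O',O)
s=manip.state();print(R.from_rotvec(s['tcp_rot']).as_matrix().round(2))
S=[np.load(n+'0.npz') for n in('scene','side')]
P=np.concatenate([d['W'].reshape(-1,3) for d in S]);P=P[np.isfinite(P).all(1)]
Q=toJ(P); Q=Q[(Q[:,2]>26)&(Q[:,2]<320)&(Q[:,0]>-500)&(Q[:,0]<450)&(Q[:,1]>-330)&(Q[:,1]<380)]
g=np.zeros((80,100),np.uint8); ii=((Q[:,1]+330)//10).astype(int);jj=((Q[:,0]+500)//10).astype(int)
g[ii,jj]=1
k,l,st,ce=cv2.connectedComponentsWithStats(g)
for i in range(1,k):
    q=Q[l[ii,jj]==i]
    if len(q)>20: print(len(q),np.percentile(q,1,axis=0).round(),np.percentile(q,99,axis=0).round())
q=Q[(Q[:,2]>60)&(Q[:,0]>120)&(Q[:,0]<360)&(abs(Q[:,1])<30)]
for lo in range(120,360,20):
    w=q[(q[:,0]>=lo)&(q[:,0]<lo+20)]
    if len(w): print(lo,len(w),w.min(0).round(),w.max(0).round())
for nm,v in (('enc',(569,-231.1)),): print(toJ([v[0]/1e3,v[1]/1e3,.16]))
for q in [(-170,33,250),(-170,33,110),(60,150,65),(-60,0,65),(310,0,140)]:
  for sgn in(1,-1):
    for ax in(ex,ey): print(q,sgn,inverse_kinematics(J(*q),rot(sgn*ax)))
E
```

```text
O [ 0.57818214 -0.08755905  0.        ]
[[-0.    0.45  0.89]
 [-0.    0.89 -0.45]
 [-1.   -0.   -0.  ]]
4839 [-468. -329.   28.] [-289. -215.   92.]
7353 [-250. -329.   28.] [  -0. -139.  120.]
1248 [  38. -330.   27.] [ 206. -294.   83.]
767 [ 244. -330.   27.] [ 386. -308.   73.]
7180 [-358. -192.   28.] [-209.  -43.  165.]
348 [ -12. -198.   26.] [ 102. -173.   36.]
4054 [ 43. -77.  27.] [313.  56. 212.]
7166 [-191.  -32.   29.] [-88.  97. 165.]
380 [-393.    4.   27.] [-359.   31.   88.]
224 [300.  83.  26.] [336. 115.  49.]
6480 [271. 154.  28.] [416. 304. 165.]
7515 [-260.  233.   29.] [-115.  349.  165.]
160 91 [163. -10. 191.] [180.  13. 214.]
180 457 [180. -27.  60.] [200.  29. 219.]
200 533 [200. -29.  60.] [220.  28. 216.]
220 371 [220. -26.  61.] [240.  25. 142.]
240 426 [240. -26.  60.] [260.  27. 150.]
260 125 [260. -24. 102.] [280.  24. 174.]
280 126 [280. -10. 152.] [300.   8. 199.]
300 117 [300. -11. 174.] [319.  10. 208.]
320 13 [320.  -5. 192.] [324.   6. 204.]
[-140.03971571   32.82062695  160.        ]
(-170, 33, 250) 1 [-4.65953880e-01  1.73448368e-01  1.6921397
[... 1122 characters left out ...]
-4.44089210e-16
  8.88105926e-01 -3.51087354e-01]
(-60, 0, 65) 1 [-2.85592629e-01  2.97244338e-01  1.90655164e+00 -4.44089210e-16
  9.37796677e-01 -2.02271883e+00]
(-60, 0, 65) 1 None
(-60, 0, 65) -1 [-0.28559263  0.29724434  1.90655164  0.          0.93779668  1.11887382]
(-60, 0, 65) -1 [-2.85592629e-01  2.97244338e-01  1.90655164e+00 -4.44089210e-16
  9.37796677e-01 -4.51922507e-01]
(310, 0, 140) 1 [ 0.34890792  0.14964144  1.93151238  0.          1.06043883 -1.38821828]
(310, 0, 140) 1 None
(310, 0, 140) -1 [0.34890792 0.14964144 1.93151238 0.         1.06043883 1.75337437]
(310, 0, 140) -1 [ 3.48907921e-01  1.49641443e-01  1.93151238e+00 -4.44089210e-16
  1.06043883e+00  1.82578043e-01]
```

```bash
cat >> h.py <<'E'
def F():
    f=np.mean([manip.state()['contact_force']],0); return np.array([f@ex,f@ey,f@ez])
def push(p0,d,dist,step,rate,stop,f0=None,verbose=1):
    """step from jig point p0 along jig dir d until reaction > stop; returns last point"""
    f0=F() if f0 is None else f0; d=np.array(d,float); n=0; log=[]
    while n<dist-1e-6:
        n=min(n+step,dist); manip.move_linear(J(*(np.array(p0)+d*n)),rate=rate)
        f=F()-f0; r=-(f@d); log.append((round(n,1),round(float(r),1)))
        if r>stop: break
    if verbose: print(log)
    return np.array(p0)+d*n
RX=rot(-ey); RY=rot(ex)
E
python3 - <<'E'
from h import *
manip.move_pose(J(230,36,330),RX)
print(manip.state()['clock'])
manip.move_pose(J(-214,36,290),RX)
manip.move_linear(J(-214,36,118),rate=.2)
print(manip.state()['clock'],F())
p=push((-214,36,118),(1,0,0),30,6,.06,2)
print(p,manip.state()['clock'],F(),toJ(manip.state()['tool_pos']))
E
```

```text
1.975
4.6167 [-0.34783569  0.61757043  0.88226029]
[(6, -0.0), (12, -0.5), (18, -0.1), (24, -0.2), (30, -0.8)]
[-184.   36.  118.] 5.8667 [ 0.46714506  0.31488778 -0.63546918] [-183.59733799   36.01570979  117.95642685]
```

```bash
python3 - <<'E'
from h import *
f0=np.array([-.3,.5,.5])
p=push((-184,36,118),(1,0,0),70,10,.1,4.5,f0)
q=push(p,(1,0,0),30,3,.05,4.5,f0) if p[0]>=-114.1 else p
print(q,manip.state()['clock'])
cv2.imwrite('pics/s1.png',cap('scene')['image'][120:380,140:500])
E
```

```text
[(10, -0.2), (20, 0.2), (30, -0.9), (40, -0.9), (50, -0.2), (60, -1.0), (70, -0.4)]
[(3, 0.2), (6, 1.9), (9, 3.3), (12, 4.0), (15, 5.2)]
[-99.  36. 118.] 8.8667
```

View pics/s1.png

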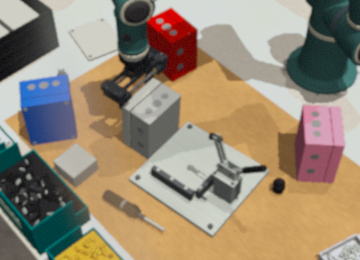

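Crop: the enclosure stands against the bed's open edge at about (150,115), with the gripper behind its lid. The bystanders haven't moved. Next: raise the contact point and tip it.

```bash
python3 - <<'E'
from h import *
manip.move_linear(J(-106,36,118),rate=.1)
manip.move_linear(J(-108,36,147),rate=.1)
f0=F();print(f0)
p=push((-108,36,147),(1,0,0),100,5,.05,13,f0)
print(p,manip.state()['clock'])
c=cap('scene');cv2.imwrite('pics/s2.png',c['image'][120:380,140:500])
E
```

```text
[-0.09597246 -0.02994946 -0.32085141]
[(5, 2.5), (10, 2.7), (15, 2.7), (20, 3.1), (25, 2.1), (30, 2.7), (35, 2.8), (40, 2.2), (45, 0.9), (50, 1.2), (55, -0.1), (60, -0.7), (65, 0.2), (70, -0.8), (75, -1.0), (80, -0.5), (85, -0.4), (90, -0.6), (95, -0.3), (100, -0.1)]
[ -8.  36. 147.] 14.6083
```

View pics/s2.png

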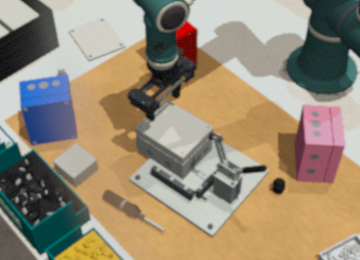

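The enclosure now lies lid up on the bed, around (175,140). I'll measure where it sits.

```bash
cat >> h.py <<'E'
def lid():
    for n in('scene','side'):
        c=cap(n);W=cloud(c);Q=toJ(W);hsv=cv2.cvtColor(c['image'],cv2.COLOR_BGR2HSV)
        m=(hsv[...,1]<45)&(hsv[...,2]>90)&(abs(Q[...,2]-110)<8)&(Q[...,0]>-80)&(Q[...,0]<200)&(Q[...,1]>-90)&(Q[...,1]<130)
        m=cv2.morphologyEx(m.astype(np.uint8),cv2.MORPH_OPEN,np.ones((3,3)))
        q=Q[m>0];r=cv2.minAreaRect(q[:,:2].astype(np.float32))
        A=np.c_[q[:,:2],np.ones(len(q))];co=np.linalg.lstsq(A,q[:,2],rcond=None)[0]
        print(n,len(q),np.percentile(q,1,axis=0).round(1),np.percentile(q,99,axis=0).round(1),np.round(r[0],1),np.round(r[1],1),round(r[2],2),'tilt deg',np.degrees(co[:2]).round(2))
E
python3 - <<'E'
from h import *
manip.move_linear(J(-70,36,160),rate=.2)
lid();print(manip.state()['clock'])
E
```

```text
scene 2380 [-41.8 -36.7 103.3] [114.9  87.9 116.9] [35.1 26.4] [164.4 131.1] 0.2 tilt deg [-0.26  0.22]
side 1374 [-46.  -35.8 103.5] [110.6  88.7 113.5] [33.6 25.5] [164.8 130.4] 0.44 tilt deg [-0.03  0.12]
15.225
```

```bash
python3 - <<'E'
from h import *
manip.move_linear(J(-75,26,160),rate=.2)
manip.move_linear(J(-75,26,60),rate=.2)
f0=F();print(f0)
p=push((-75,26,60),(1,0,0),54,9,.08,6,f0)
p=push(p,(1,0,0),50,2.5,.04,4.5,f0)
print(p,manip.state()['clock'])
manip.move_linear(J(*(p-[10,0,0])),rate=.1)
lid()
E
```

```text
[-0.25051567 -0.12199292  0.04575353]
[(9, -0.5), (18, -0.0), (27, 0.3), (36, -0.5), (45, -1.4), (54, -0.1)]
[(2.5, -0.1), (5.0, 0.2), (7.5, 1.0), (10.0, 0.9), (12.5, 0.3), (15.0, 0.8), (17.5, 0.7), (20.0, 0.5), (22.5, 3.8), (25.0, 13.0)]
[ 4. 26. 60.] 20.175
scene 2265 [ 15.2 -37.3 103.5] [171.1  86.8 116.6] [92.7 25.8] [161.9 131.1] 0.32 tilt deg [-0.04  0.29]
side 1110 [ 66.1 -35.7 103.6] [169.   86.9 113.7] [117.  24.] [108.1 131.9] 0.16 tilt deg [-0.21 -0.04]
```

```bash
python3 - <<'E'
from h import *
manip.move_linear(J(-30,26,60),rate=.2)
manip.move_linear(J(-30,40,190),rate=.25)
manip.move_pose(J(78,120,190),RY)
manip.move_linear(J(78,120,60),rate=.2)
f0=F();print(f0,manip.state()['clock'])
p=push((78,120,60),(0,-1,0),40,10,.08,6,f0)
p=push(p,(0,-1,0),25,1.5,.04,4.5,f0)
print(p,manip.state()['clock'])
manip.move_linear(J(*(p+[0,10,0])),rate=.1)
lid()
E
```

```text
[-0.54848214 -0.04339781 -0.28138397] 23.55
[(10, -0.2), (20, -1.0), (30, 0.3), (40, 0.4)]
[(1.5, 0.6), (3.0, 3.6), (4.5, 2.0), (6.0, 5.0)]
[78. 74. 60.] 25.65
scene 2440 [ 14.2 -62.8 103.4] [170.8  61.  117. ] [91.4  0.2] [163.3 130.8] 0.22 tilt deg [-0.11  0.3 ]
side 848 [ 10.2 -63.7 103. ] [160.   11.6 113.9] [ 87.7 -25.7] [ 82.2 161. ] 89.42 tilt deg [-0.17  0.4 ]
```

```bash
python3 - <<'E'
from h import *
f0=F();print(f0)
p=push((78,76,60),(0,-1,0),7,.7,.03,9,f0)
print(p,manip.state()['clock'])
manip.move_linear(J(*(p+[0,12,0])),rate=.1)
lid()
E
```

```text
[0.08408572 0.06461219 0.29491204]
[(0.7, -0.6), (1.4, 0.4), (2.1, 3.8), (2.8, 6.5), (3.5, 8.2), (4.2, 10.2)]
[78.  71.8 60. ] 27.6917
scene 2458 [ 14.5 -62.6 103.8] [170.4  62.2 117. ] [91.2 -0.4] [164.6 131.8] 0.11 tilt deg [-0.07  0.28]
side 832 [ 10.6 -63.8 103.2] [159.   10.9 113.8] [ 87.7 -27.8] [ 83.1 162.5] 86.58 tilt deg [-0.17  0.24]
```

```bash
python3 - <<'E'
from h import *
manip.move_linear(J(78,110,60),rate=.2)
manip.move_linear(J(60,110,190),rate=.25)
manip.move_pose(J(-40,0,180),RX)
manip.move_linear(J(-40,0,60),rate=.2)
f0=F();print(f0,manip.state()['clock'])
p=push((-40,0,60),(1,0,0),34,17,.1,6,f0)
p=push(p,(1,0,0),20,1,.04,7,f0)
print(p,manip.state()['clock'])
manip.move_linear(J(*(p-[14,0,0])),rate=.1)
lid()
cv2.imwrite('pics/s3.png',cv2.resize(cap('scene')['image'][200:380,240:450],None,fx=3,fy=3,interpolation=2))
E
```

```text
[ 0.01269393 -0.29801272  0.30392996] 31.0833
[(17, -0.6), (34, -0.4)]
[(1, -0.1), (2, 0.7), (3, -0.5), (4, -0.5), (5, -0.0), (6, -0.0), (7, 3.3), (8, 5.1), (9, 8.3)]
[ 3.  0. 60.] 33.9667
scene 2454 [ 14.6 -62.2 103.4] [171.5  62.3 116.8] [92.5  0.9] [132.1 163.5] 89.94 tilt deg [-0.03  0.36]
side 1187 [ 60.  -60.6 103.5] [168.1  61.9 113.8] [113.6  -0.8] [117.3 131.8] 0.43 tilt deg [-0.22  0.01]
```

View pics/s3.png

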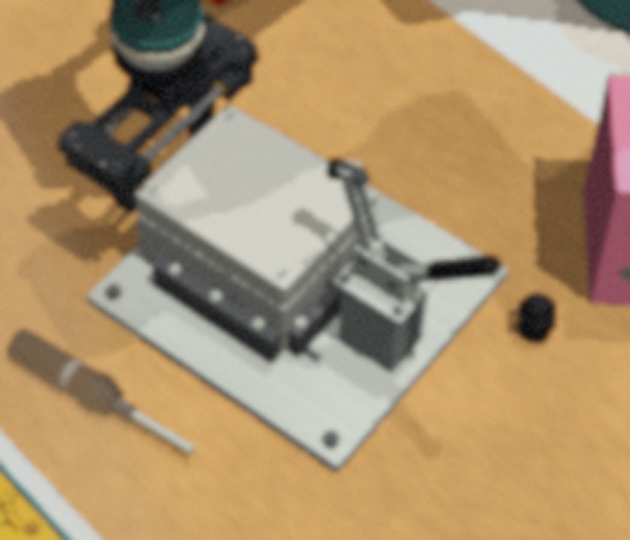

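Crop: the enclosure sits flush in the corner of the guide and fence, with the clamp handle still raised. I'll give it one light guide nudge as a check before clamping.

```bash
python3 - <<'E'
from h import *
manip.move_linear(J(-30,0,60),rate=.2)
manip.move_linear(J(-30,30,180),rate=.3)
manip.move_pose(J(85,112,160),RY)
manip.move_linear(J(85,100,60),rate=.25)
f0=F()
p=push((85,100,60),(0,-1,0),22,22,.1,6,f0)
p=push(p,(0,-1,0),7,.7,.04,6,f0)
print(p,manip.state()['clock'])
manip.move_linear(J(*(p+[0,12,0])),rate=.15)
lid(); print(manip.state()['clock'])
E
```

```text
[(22, -1.1)]
[(0.7, 0.0), (1.4, -0.1), (2.1, 0.2), (2.8, -0.5), (3.5, -0.2), (4.2, 3.1), (4.9, 6.7)]
[85.  73.1 60. ] 39.1583
scene 2446 [ 15.4 -62.8 103.4] [171.4  61.3 116.7] [92.7  1.8] [162.6 132.2] 0.73 tilt deg [0.01 0.08]
side 919 [ 11.6 -63.7 103.4] [162.   19.6 113.2] [ 89.6 -19.6] [ 93.8 159.5] 88.28 tilt deg [0.27 0.4 ]
39.5083
```

```bash
python3 - <<'E'
from h import *
manip.move_linear(J(85,110,200),rate=.35)
manip.set_gripper(0.0,20)
def tgt(deg,ex_=0):
    t=np.radians(deg); return J(240+86*np.cos(t),0,120+86*np.sin(t)+8.5/np.cos(t)+7*np.tan(t)-ex_)
manip.move_pose(J(200,90,275),RX)
manip.move_pose(J(298,0,255),RX)
manip.move_linear(tgt(56),rate=.12)
f0=F();print(f0,manip.state()['clock']);log=[]
for d in list(range(52,8,-4))+[8,6,5,4,3,2,1,0,-1,-2]:
    manip.move_linear(tgt(d),rate=.06); f=F()-f0; log.append((d,f.round(1).tolist()))
    if f[2]>24: break
print(log,manip.state()['clock'])
c=cap('side');cv2.imwrite('pics/s4.png',cv2.resize(c['image'][130:320,190:420],None,fx=3,fy=3))
E
```

```text
[0.21423989 0.053003   0.67011492] 44.0417
[(52, [0.1, -0.2, -0.6]), (48, [-1.5, -0.2, -0.8]), (44, [-0.4, -0.0, 0.5]), (40, [-1.1, -0.7, 1.5]), (36, [-0.3, -1.0, 1.4]), (32, [-0.1, -0.5, 1.6]), (28, [0.7, -0.9, 1.1]), (24, [0.5, -0.2, 0.3]), (20, [-0.8, -0.8, 0.3]), (16, [-0.2, -0.9, -0.3]), (12, [-0.6, -0.6, -0.1]), (8, [0.3, 0.0, -0.2]), (6, [0.7, 0.2, 0.6]), (5, [1.2, 1.8, 4.4]), (4, [0.0, 3.9, 9.1]), (3, [-0.6, 6.8, 16.5]), (2, [-1.5, 8.7, 23.1]), (1, [-3.1, 12.0, 31.4])] 48.7583
```

View pics/s4.png

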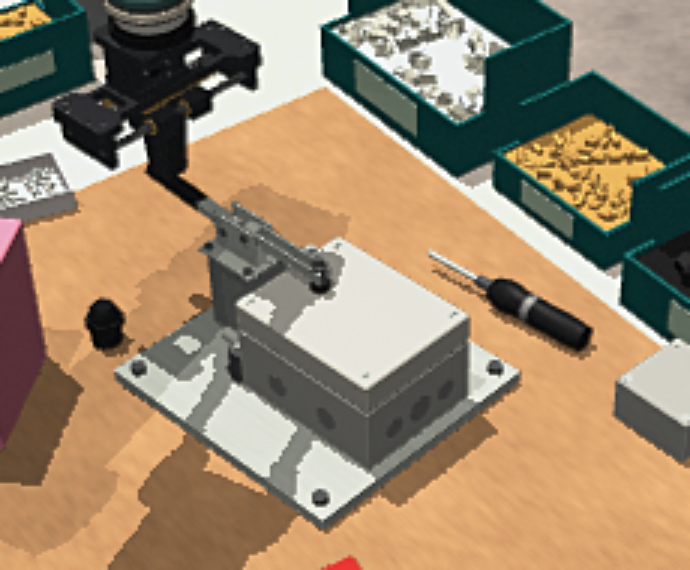

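Crop: the handle is down under the fingertips and the pad bears on the lid at about (320,283). I'll retreat and check.

```bash
python3 - <<'E'
from h import *
x,y,z=toJ(manip.state()['tool_pos'])
manip.move_linear(J(x,0,z+30),rate=.1)
manip.move_linear(J(x+20,0,260),rate=.3)
lid()
Q=np.concatenate([toJ(cloud(cap(n))).reshape(-1,3) for n in('scene','side')])
q=Q[(Q[:,0]>280)&(Q[:,0]<350)&(abs(Q[:,1])<14)&(Q[:,2]>100)&(Q[:,2]<200)]
print('handle',len(q),np.polyfit(q[:,0],q[:,2],1)[0],np.median(q,0),manip.state()['clock'])
c=cap('side');cv2.imwrite('pics/s5.png',cv2.resize(c['image'][130:320,190:420],None,fx=3,fy=3))
E
```

```text
scene 2382 [ 15.4 -62.5 103.4] [171.6  64.1 116.8] [93.   1.9] [161.9 134.2] 0.5 tilt deg [-0.05  0.24]
side 1891 [ 11.6 -62.5 103.4] [166.   62.  113.9] [90.9 -1.2] [132.1 165.4] 89.85 tilt deg [-0.12  0.03]
handle 337 0.08703542282875397 [ 3.14506257e+02 -2.28515656e-01  1.32258134e+02] 49.9917
```

View pics/s5.png

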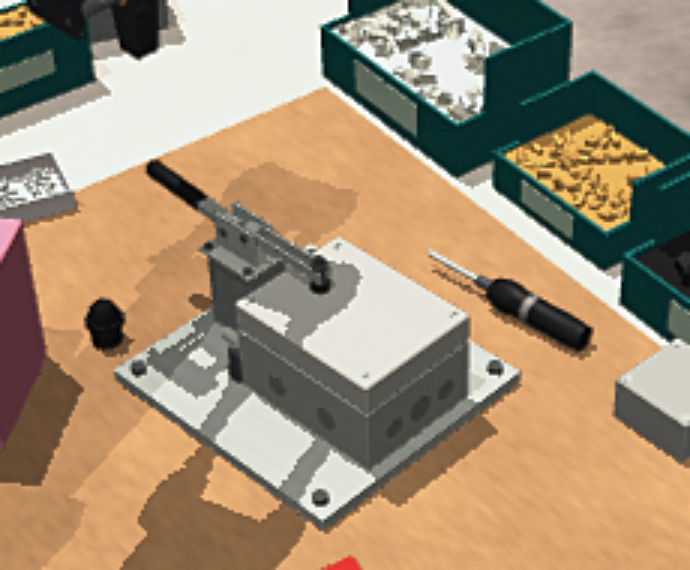

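The measured handle slope is 0.087, which is 5.0° and means fully closed. In the crop the pad is on the lid at about (320,283), the box is home and the robot is clear. Handing in.

```bash
python3 -c "
from h import *
order.close_job(); print(manip.state()['clock'])"
```

```text
the job is handed in; nothing more can be done
the job is handed in; nothing more can be done
```

I loaded the enclosure into the jig, clamped it and handed the job in at about 50 s of the 67 s allowed. No verdict is reported.

**What I did:** I slid the enclosure to the bed's edge and tipped it onto its back with about 3 N. I then pushed it to the back fence, to the side guide and to the fence again, and gave it one last light nudge at the guide. With it home, I pressed the clamp handle down to its stop.

**Last checks:**
- **Fence:** the arm met a stiff stop on both fence pushes, at 13 N on the first and 8 N on the second. The two stops were within about 1 mm of each other. The fence is at about jig x = 171 mm by camera. I had no direct reading of the seat switch.
- **Side guide:** the last nudge met the stop at the same place as before (6.7 N), so the enclosure had not moved off the guide. The two cameras disagree on its sideways offset (+1.9 and -1.2 mm), which is within their error, so I relied on touch.
- **Lid:** level within about 0.3° after clamping.
- **Clamp:** the handle is at 5.0° above level, which is fully closed, and stayed there after release. The pad is seen on the lid, but I did not measure its force. The last press on the handle reached 31 N, because it took that much to be sure of the stop.
- **Surroundings:** the gland, driver and small enclosure look unmoved in the last picture. I did not re-measure any of the bystanders. The robot was clear of everything when I handed in.

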